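# Fit the retaining bar across the front of the reagent-bottle rack

## Robot

A 7-joint arm with a two-finger parallel gripper is mounted at the origin on the work surface. World frame = base frame: x ahead of the robot, y to its left, z up, the work surface at z = 0. Lengths are in m, angles in rad, forces in N, time in s.
With the tool pointing down it reaches from about 0.4 to 0.875 m from the base axis. Payload 19.3 kg.
Tool frame: the origin (TCP) lies midway between the tips of the shut fingers; the grasp point (between the pads) lies 19 mm behind it; z points along the fingers, y is the line along which they close (so a half turn about z gives the same grasp; the last joint's range is limited). The gripper opens to 85 mm and grips with 20 to 120 N. Pads are 22 mm wide; open, the fingers measure 114 mm over their backs; the gripper's body (76 mm by 85 mm) begins 54 mm behind the grasp point. The pads swing forward as they close: fully open they stand 13 mm farther back than shut.
Start: joints at [-1.257, 0.521, -0.036, 1.599, 0.021, 1.021, -0.113], TCP at [0.234, 0.58, 0.231] pointing down, gripper open.
Joint ranges: [-2.91, 2.91], [-0.3, 2.13], [-1.5, 1.42], [0.17, 2.43], [-1.26, 4.41], [0.16, 1.93], [-2.52, 2.52]. Speed limits (rad/s): [1.89, 1.89, 2.39, 2.39, 3.01, 3.01, 3.01].

## Interface

Orientations are given as [roll, pitch, yaw] about the fixed x, y, z axes, in that order (R = Rz(yaw) Ry(pitch) Rx(roll)).
In Python, from workcell import * gives the robot as it stands.
- The arm moves only by the shell command python3 -m creep 'ROWS' [FORCE]. ROWS is JSON, a list that holds one entry, the list of rows, each a list of 7 numbers: the closure, from -1 (fully open) to 1 (shut), then the shift along the tool's x, y, z in m, then the turn, a rotation vector about the tool's x, y, z in degrees. A call has 1 to 10 rows; each row shifts and turns the commanded pose from where the row before left it, along the tool's axes as they then stand; what a row does not reach is not made up. A row lasts 1/10 s, in which the tool goes at most 50 mm and 8.59 degrees, less where a joint would pass 70% of its speed; a pose out of reach is approached as far as the arm can. A call is refused whole if a number of a shift passes 0.05 or a number of a turn 8.59, either way. A call with a gripper value outside its range is refused whole. The fingers move at their own pace and stop on an object; FORCE is the grip in N (left out, the last holds). Time passes only in rows, so rows that do not move let the fingers close. It gives the time, the measured TCP pose, the force, the opening and the grip force at its end, in the units of the state.
- observe(): the state, without advancing time (a new reading comes with each control period).
- grab_frame(name): name is "side" or "top" or "wrist"; returns a dict with "image" (384x512x3 uint8, red, green, blue), "range_z" (384x512 float32, m along the optical axis (not along the pixel's ray), 0 where there is no reading), "fx", "fy", "cx", "cy" (pixels), "R" (3x3) and "t" (3): a world point X has camera coordinates R X + t; the wrist camera has in their place "T_tool_cam" (4x4, takes a point from camera to tool coordinates, whose origin is the TCP and whose axes are the flange's). Camera axes: x right, y down, z forward; pixel columns grow to the right and rows downward; lengths in m; the calibration is good to about 2 mm. The wrist camera is an equidistant fisheye: a pixel r from the principal point sees the ray r / f radians off the axis. A picture is of the moment at which its call begins: read the wrist's pose just before it.
- job_done(): hands the job in; it is judged then, once.
Trained networks look in a picture, given as the dict that the camera call returned (one of the last four; its "shot" number tells which), for a name from the list of things; names that differ only in an ending like _2 or _b are one class to them, and where a whole thing is asked for, a point or a joint stands for the part that bears it (a point fixed in the world has none). Each returns a list of dicts, best first, with "confidence" (0 to 1); they miss things now and then, are a little off and sometimes report something else, mostly with a low value. They report only what shows in the picture. A call takes as long as a camera call.
- find_in(picture, thing): "extent" ([centre column, centre row, width, height] in pixels, round what is visible of it).
- outline_of(picture, thing): "region" (384x512 bool, what is visible of it) and "extent" ([centre column, centre row, width, height] in pixels, round what is visible of it).
- tip_of(picture, thing): "position" ([column, row] in pixels: a listed point, or the origin of a listed thing).
The state is a dict: "clock": time; "qpos": joint angles; "qd": joint speeds; "joint_efforts": joint torques, N m; "position": TCP position; "tool_rot": TCP orientation; "force": force on the tool from outside, world axes, zero at the start; "moment": the same for the moment, N m; "grip_width": finger opening in m; "finger_force": force on a finger pad.
Only numpy, scipy, OpenCV 4.12 (cv2) and the standard library are available. Lean on these libraries where they do the work, as an engineer would, in place of code of your own. Each camera call takes 0.05 s, during which the arm holds its last target. There are 200 camera calls.

## Task

The red bottle rack has lost its front rail: pick up the loose steel retaining bar by its blue grip, pass its hooked end from behind through the brass eye and swing the bar round along the hook's own curve, by feel, without straining the eye, until it lies across the front. Draw it up snug with a steady pull of about 8 N for a good second, its end still in front of the clip, so that the hook's crown beds in the eye; keep it snug while you press its free end home into the spring clip, and let go. Leave the bottles and the other things on the bench as they are.

Things in the scene. Friction and masses are not known exactly. Their poses are not given: they have to be found in the camera images.
- rack: fixed bottle rack: red steel tray 300 x 170 mm on the table (tray floor at height 22 mm, rim 40 mm), four brown slotted-angle posts 125 mm high, rails at height 80 mm on both sides and the back, none in front. Origin: centre of the underside. x points from the open front to the back, y to the left as seen from the front, z up. Bottles inside stand more than 85 mm behind the fitted bar.
- eye: bushed brass eye on a dark lug at the rack's left front: an upright ring 20 mm outside and 12 mm long with a 9.5 mm hole, mouths rounded; the hole's axis is the rack's x; a 6 mm shank joins it to the lug, 26 mm off to rack +y. Origin mid-hole: (-108, 90, 80) mm in the rack's frame, axes as the rack's. Behind it (rack +x) and to -y, 80 mm are free at its height. Stiff; more than 13 N strains it.
- clip_seat (a point): spring clip on the rack's right front post: two sprung steel jaws 16 mm wide, open to the front (rack -x), mouth flared to 20 mm. This point is the axis of the bar's end once home: 16 mm behind and 221 mm right of the eye's middle (rack frame (-92, -131, 80) mm). The end snaps in over the last 8 mm of a push of a few newtons along rack +x.
- bar: loose retaining bar: straight 6 mm steel rod, 250 mm over all, J-hook at one end, blue grip 60 long, 18 wide, 24 mm high in the middle (take it across the 18 mm), dark 8 mm ferrule 44 mm long at the free end; 0.10 to 0.18 kg. Lies on its grip, rod and hook level. Origin: underside of the grip's middle. x runs along the rod from hook to free end, z up; the hook curls to -y.
- bar_grip (a point): middle of the blue grip, on the rod's axis, 12 mm above the bar's origin; axes as the bar's.
- bar_arc (a point): centre of the hook's arc: (-105, -16) mm along the bar's x and y from bar_grip. The hook is a half circle of 16 mm radius (to the middle of the 6 mm wire) about it, from the rod (bar +y side of this point) round the -x side to the tip (-y side).
- bar_crown (a point): the hook's crown, the middle of the half circle, in the middle of the wire: (-121, -16) mm from bar_grip. With the bar across the front the eye is here; the wire has 1.7 mm of play all round in the hole, so with the bar drawn up snug (towards rack -y) the crown is 1.7 mm to the rack's -y of the eye's middle.
- bar_tip (a point): rounded tip of the hook, centre of its 3 mm end: (-105, -32) mm from bar_grip; the wire points along bar +x there. To enter the eye from behind, bar x points along rack -x. Turned from there a quarter turn anticlockwise (from above) about the arc's centre, the eye runs from tip to crown and bar x comes to point along rack -y.
- bar_end (a point): middle of the ferrule at the bar's free end: (100, 0) mm from bar_grip; it goes into the clip.

How it is judged:
On the way, in this order (a step that is already met when the one before it is completed fails the run):
1. the hook's tip has passed through the eye: the eye is around the hook's wire, beyond its tip (x of eye in the frame of bar_arc below -0.004 m and horizontal distance between eye and bar_arc between 0.012 and 0.02 m and z of eye in the frame of bar_arc between -0.004 and 0.004 m), for 0.1 s.
2. with the bar across the front (within 17 degrees) and its end still in front of the clip, the crown is drawn up in the eye with a steady 6 to 10 N for 0.8 s (distance between bar_crown and eye below 0.0055 m and angle between the x axis of bar and the y axis of rack, either way round below 0.3 rad and contact force between bar and eye between 6 and 10 N and x of bar_end in the frame of rack below -0.1 m), for 0.8 s.
At the end, for the whole second after the job is handed in: The eye sits at the hook's crown (crown within 5.5 mm of the middle of the eye) with the bar still snug (at most 1.6 mm of slack towards the clip), the bar's free end is home in the clip (ferrule axis within 3.5 mm of the seat front to back and 4 mm up and down) and the bar is at rest, let go (distance between bar_crown and eye below 0.0055 m and y of bar_crown in the frame of rack below 0.0899 m and x of bar_end in the frame of rack between -0.0955 and -0.0885 m and z of bar_end in the frame of rack between 0.076 and 0.084 m and linear speed of bar below 0.02 m/s); the robot touches nothing.
It fails at once if the eye is strained: more than 13 N between bar and eye (contact force between bar and eye above 13 N).
It fails at once if a bottle in the rack is moved more than 15 mm (distance of any of bottle0, bottle1, bottle2, bottle3 from where it was at the start of the episode above 0.015 m).
It fails at once if the trowel, beaker, jar or slide box is moved more than 30 mm (distance of any of trowel, beaker, jar, slide_box from where it was at the start of the episode above 0.03 m).
It also fails if it takes over 72 s, if anything falls off the work surface, if the arm or the gripper's body presses on something with over 40 N, if the wrist force passes 120 N, or if a joint passes its speed limit or range.

## Working session

There is one attempt and no reset: what is moved stays moved. The work goes in short steps, Python scripts to look and compute and a shell command to move; the robot and the scene stay as the last step left them, time stands still between calls to the robot, and variables do not carry over. Pictures are saved under pics/ and viewed, at most 10 in all, crops included, and the job is handed in when it is done.

```bash
ls; mkdir -p pics; cat > h.py <<'E'
from workcell import *
import numpy as np, cv2
from scipy.spatial.transform import Rotation as Ro
def px2w(p,u,v,z=None,depth=None):
    d=np.array([(u-p["cx"])/p["fx"],(v-p["cy"])/p["fy"],1.])
    R=np.array(p["R"]);t=np.array(p["t"])
    c=-R.T@t; r=R.T@d
    if z is not None: s=(z-c[2])/r[2]
    else: s=depth
    return c+s*r
def w2px(p,X):
    c=np.array(p["R"])@X+np.array(p["t"]); return p["fx"]*c[0]/c[2]+p["cx"],p["fy"]*c[1]/c[2]+p["cy"]
E
python3 - <<'E'
from h import *
print(observe())
P={}
for n in("top","side"):
    p=grab_frame(n);P[n]=p
    cv2.imwrite(f"pics/{n}0.png",p["image"][:,:,::-1])
    for th in("rack","eye","clip_seat","bar","bar_grip","bar_arc","bar_crown","bar_tip","bar_end"):
        r=tip_of(p,th)
        for q in r[:2]:
            u,v=q["position"];d=p["range_z"][int(v),int(u)] if 0<=v<384 and 0<=u<512 else 0
            z={"rack":0,"eye":.08,"clip_seat":.08,"bar":0}.get(th,.012)
            print(n,th,round(q["confidence"],2),np.round([u,v],1),"z-plane",np.round(px2w(p,u,v,z=z),4),"depth",np.round(px2w(p,u,v,depth=d),4))
E
```

```text
pics
{'clock': 0.0, 'qpos': array([-1.25725349,  0.52202738, -0.03634312,  1.59998396,  0.02123262,
        1.02111147, -0.1127878 ]), 'qd': array([-0.00198027,  0.00030517, -0.00014187, -0.00139299, -0.00029939,
        0.00072578,  0.00218813]), 'joint_efforts': array([-5.46185274e-04, -9.27059555e+01,  1.97988778e+00, -3.69957840e+01,
        1.80167193e-02,  7.81165611e-03,  2.43990650e-05]), 'position': array([0.23390571, 0.57922221, 0.23072585]), 'tool_rot': array([-3.14045300e+00,  1.01582213e-04,  2.75788235e+00]), 'force': array([-0.39167843,  0.4784525 ,  0.09129625]), 'moment': array([ 0.04952748,  0.01449343, -0.00373258]), 'finger_force': 0.0, 'grip_width': 0.08545402077041657}
top rack 0.9 [275.9 143.5] z-plane [ 0.7172 -0.0314  0.    ] depth [ 0.7117 -0.0306  0.0225]
top eye 0.6 [229.8 172. ] z-plane [0.6323 0.0792 0.08  ] depth [0.6301 0.0785 0.092 ]
top clip_seat 0.58 [325.1 185.5] z-plane [ 0.5969 -0.1395  0.08  ] depth [ 0.5957 -0.1386  0.0875]
top bar 0.81 [385.9 249.8] z-plane [ 0.4498 -0.291   0.    ] depth [ 0.4492 -0.2846  0.0256]
top bar_grip 0.92 [389.8 247.
[... 926 characters left out ...]
.0095]
side bar 0.38 [178.2 302.4] z-plane [ 0.3445 -0.2745  0.    ] depth [ 0.3468 -0.2839  0.016 ]
side bar_grip 0.74 [225.6 300.5] z-plane [ 0.4579 -0.283   0.012 ] depth [ 0.4582 -0.2903  0.0245]
side bar_arc 0.9 [268.2 298.4] z-plane [ 0.5592 -0.2834  0.012 ] depth [ 0.5601 -0.2757 -0.0012]
side bar_crown 0.58 [274.2 296.8] z-plane [ 0.5738 -0.2799  0.012 ] depth [ 0.5737 -0.2806  0.0132]
side bar_crown 0.3 [282.9 230.8] z-plane [ 0.6148 -0.0813  0.012 ] depth [ 0.6045 -0.1439  0.0915]
side bar_tip 0.66 [266.8 290.2] z-plane [ 0.5576 -0.2608  0.012 ] depth [ 5.584e-01 -2.538e-01  4.000e-04]
side bar_end 0.76 [178.4 301.9] z-plane [ 0.3466 -0.2802  0.012 ] depth [ 0.3469 -0.2813  0.0138]
```

```bash
python3 - <<'E'
import cv2
a=cv2.imread("pics/top0.png");b=cv2.imread("pics/side0.png")
a=cv2.resize(a[100:320,150:450],None,fx=1.33,fy=1.33*1.5) if 0 else a[90:330,160:460]
b=b[110:350,130:430]
c=cv2.hconcat([a,b]);c=cv2.resize(c,None,fx=1.33,fy=1.33,interpolation=cv2.INTER_CUBIC);cv2.imwrite("pics/c0.png",c);print(c.shape)
E
```

```text
(319, 798, 3)
```

View pics/c0.png

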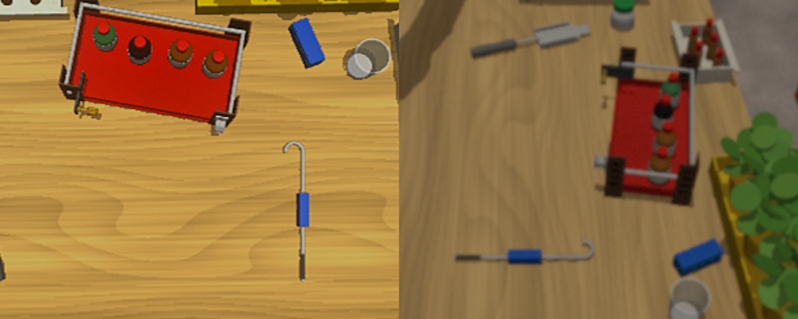

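The picture shows the rack upper left, with the eye at about (224,173) and the clip at about (325,184) in full top pixels. The bar lies roughly along world x with its hook to the far side curling left, which matches the network points.

```bash
python3 -m creep '[[[-1,-0.041,-0.023,0,0,0,0],[-1,-0.041,-0.023,0,0,0,0],[-1,-0.041,-0.023,0,0,0,0],[-1,-0.041,-0.023,0,0,0,0],[-1,-0.041,-0.023,0,0,0,0],[-1,-0.041,-0.023,0,0,0,0],[-1,-0.041,-0.023,0,0,0,0],[-1,-0.041,-0.023,0,0,0,0],[-1,-0.041,-0.023,0,0,0,0],[-1,0,0,0,0,0,8.5]]]' 60
python3 -m creep '[[[-1,0,0,0,0,0,8.5],[-1,0,0,0,0,0,8.5],[-1,0,0,0,0,0,8.5],[-1,0,0,0,0,0,8.5],[-1,0,0,0,0,0,8.5],[-1,0,0,0,0,0,8.5],[-1,0,0,0,0,0,8.5],[-1,0,0,0,0,0,8.5],[-1,0,0,0,0,0,8.5],[-1,0,0,0,0,0,8.5]]]'
python3 -m creep '[[[-1,0,0,0,0,0,8.5],[-1,0,0,0,0,0,8.5],[-1,0,0,0,0,0,8.5],[-1,0,0,0,0,0,8.5],[-1,0,0,0,0,0,8.5],[-1,0,0,0,0,0,8.5],[-1,0,0,0,0,0,8.5],[-1,0,0,0,0,0,3],[-1,0,0.045,0,0,0,0],[-1,0,0.045,0,0,0,0]]]'
python3 -c "from workcell import *;print(observe()['qpos'])"
```

```text
clock: 2.0
position: [0.5026, 0.2429, 0.2315]
tool_rot: [-3.141, 0.002, 2.604]
force: [-1.6, 0.3, 0.4]
grip_width: 0.0853
finger_force: 0.0
clock: 3.0
position: [0.4987, 0.2495, 0.2314]
tool_rot: [3.142, -0.0, 1.12]
force: [0.7, -0.1, -0.0]
grip_width: 0.0851
finger_force: 0.0
clock: 4.0
position: [0.5016, 0.1592, 0.2311]
tool_rot: [3.141, -0.0, 0.038]
force: [1.3, -0.9, -0.1]
grip_width: 0.0854
finger_force: 0.0
[-0.96270191  0.46020013  0.74648614  1.88607955 -0.38142057  0.94247186
 -1.57218485]
```

```bash
python3 -m creep '[[[-1,-0.006,0.044,0,0,0,0],[-1,-0.006,0.044,0,0,0,0],[-1,-0.006,0.044,0,0,0,0],[-1,-0.006,0.044,0,0,0,0],[-1,-0.006,0.044,0,0,0,0],[-1,-0.006,0.044,0,0,0,0],[-1,-0.006,0.044,0,0,0,0],[-1,-0.006,0.044,0,0,0,0],[-1,-0.006,0.044,0,0,0,0],[-1,-0.006,0.044,0,0,0,0]]]'
python3 -m creep '[[[-1,0,0,0,0,0,0],[-1,0,0,0,0,0,0]]]'
cat >> h.py <<'E'
def wray(p,s,u,v):
    dx,dy=u-p["cx"],v-p["cy"]; r=np.hypot(dx,dy)+1e-9; th=r/p["fx"]
    d=np.array([np.sin(th)*dx/r,np.sin(th)*dy/r,np.cos(th)])
    T=np.array(p["T_tool_cam"]);R=Ro.from_euler("xyz",s["tool_rot"]).as_matrix()
    return R@T[:3,3]+s["position"], R@T[:3,:3]@d
def w2wpx(p,s,X):
    T=np.linalg.inv(np.array(p["T_tool_cam"]));R=Ro.from_euler("xyz",s["tool_rot"]).as_matrix()
    c=T[:3,:3]@(R.T@(np.asarray(X)-s["position"]))+T[:3,3]
    th=np.arctan2(np.hypot(c[0],c[1]),c[2]);r=np.hypot(c[0],c[1])+1e-9
    return p["cx"]+p["fx"]*th*c[0]/r,p["cy"]+p["fy"]*th*c[1]/r
def wz(p,s,u,v,z):
    c,d=wray(p,s,u,v); return c+d*(z-c[2])/d[2]
E
python3 - <<'E'
from h import *
s=observe();p=grab_frame("wrist");print(s["position"],s["tool_rot"],np.round(p["T_tool_cam"],3).tolist(),p["fx"])
cv2.imwrite("pics/w1.png",p["image"][:,:,::-1])
for th,z in dict(bar_grip=.012,bar_arc=.012,bar_crown=.012,bar_tip=.012,bar_end=.012,bar=0,clip_seat=.08,eye=.08).items():
    for q in tip_of(p,th)[:2]:
        u,v=q["position"]; print(th,round(q["confidence"],2),np.round([u,v],1),np.round(wz(p,s,u,v,z),4))
# blue grip mask centroid
h=cv2.cvtColor(p["image"],cv2.COLOR_RGB2HSV);
o=outline_of(p,"bar_grip")
for q in o[:2]:
    v,u=np.nonzero(q["region"]); print("outl",round(q["confidence"],2),q["extent"],len(u))
E
```

```text
clock: 5.0
position: [0.457, -0.2841, 0.2314]
tool_rot: [-3.141, -0.0, 0.035]
force: [0.2, 0.6, 0.2]
grip_width: 0.0856
finger_force: 0.0
clock: 5.2
position: [0.4568, -0.2833, 0.2312]
tool_rot: [3.142, 0.0, 0.033]
force: [-0.6, 0.2, 0.3]
grip_width: 0.0855
finger_force: 0.0
[ 0.45681093 -0.2833148   0.23119111] [3.14153377e+00 2.00356589e-04 3.27852351e-02] [[-0.0, -0.953, -0.302, 0.078], [1.0, -0.001, 0.001, -0.001], [-0.001, -0.302, 0.953, -0.144], [0.0, 0.0, 0.0, 1.0]] 297.3186396354542
bar_grip 0.83 [259.6 160.5] [ 0.4555 -0.2893  0.012 ]
bar_arc 0.72 [259.   74.8] [ 0.5614 -0.2849  0.012 ]
bar_crown 0.97 [255.1  61.4] [ 0.5777 -0.2797  0.012 ]
bar_crown 0.23 [241.7  73.5] [ 0.5624 -0.2642  0.012 ]
bar_tip 0.71 [243.8  71.9] [ 0.5644 -0.2667  0.012 ]
bar_tip 0.37 [261.5 159.5] [ 0.4569 -0.2917  0.012 ]
bar_end 0.66 [254.9 232.4] [ 0.3562 -0.2867  0.012 ]
bar 0.67 [264.9 156.4] [ 0.4585 -0.2963  0.    ]
bar 0.5 [259.9 161.3] [ 0.4518 -0.2901  0.    ]
clip_seat 0.7 [122.5  36.3] [ 0.6013 -0.1414  0.08  ]
outl 0.81 [250.0, 155.2, 29.0, 188.9] 1667
```

View pics/w1.png

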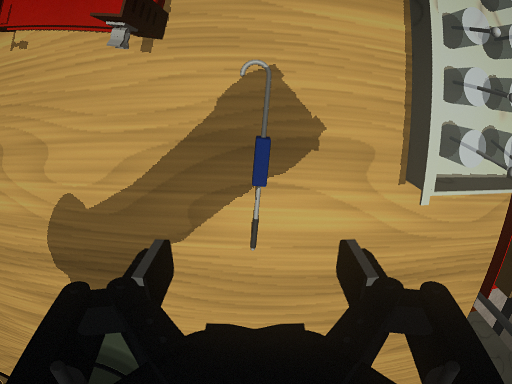

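```bash
python3 - <<'E'
from h import *
im=cv2.imread("pics/w1.png")[:,:,::-1]; s=observe();p=grab_frame("wrist")
h=cv2.cvtColor(p["image"],cv2.COLOR_RGB2HSV)
m=((h[:,:,0]>105)&(h[:,:,0]<130)&(h[:,:,1]>120)); m[:,:220]=0;m[:,300:]=0;m[:120]=0;m[200:]=0
v,u=np.nonzero(m); P=np.array([wz(p,s,a,b,.024)[:2] for a,b in zip(u,v)])
r=cv2.minAreaRect((P*1000).astype(np.float32)); print("grip",r, P.mean(0))
for q in((268,85),(265.5,115),(257,205),(254,240)): print(np.round(wz(p,s,*q,.013),4))
E
```

```text
grip ((456.83734130859375, -290.6398010253906), (17.451215744018555, 61.085052490234375), 86.97029113769531) [ 0.45735337 -0.29060095]
[ 0.55   -0.2945  0.013 ]
[ 0.5133 -0.2929  0.013 ]
[ 0.3972 -0.287   0.013 ]
[ 0.3456 -0.2849  0.013 ]
```

```bash
python3 -m creep '[[[-1,0,0.0073,0,0,0,0],[-1,0,0,0.045,0,0,4.8],[-1,0,0,0.045,0,0,0],[-1,0,0,0.045,0,0,0],[-1,0,0,0.04,0,0,0],[-1,0,0,0.03,0,0,0],[-1,0,0,0.02,0,0,0],[-1,0,0,0.003,0,0,0],[-1,0,0,0,0,0,0],[1,0,0,0,0,0,0]]]' 80
python3 -m creep '[[[1,0,0,0,0,0,0],[1,0,0,0,0,0,0],[1,0,0,0,0,0,0],[1,0,0,0,0,0,0],[1,0,0,0,0,0,0]]]'
```

```text
clock: 6.75
position: [0.458, -0.2903, 0.0044]
tool_rot: [3.141, -0.001, -0.049]
force: [-0.5, -0.1, 0.3]
grip_width: 0.0733
finger_force: 0.0
clock: 7.25
position: [0.4578, -0.2897, 0.0039]
tool_rot: [-3.142, -0.001, -0.049]
force: [-1.1, 0.9, 11.7]
grip_width: 0.0163
finger_force: 79.0
```

```bash
python3 -m creep '[[[1,0,0,-0.02,0,0,0],[1,0,0,-0.045,0,0,0],[1,0,0,-0.045,0,0,0],[1,0,0,-0.045,0,0,0],[1,0,0,-0.02,0,0,0],[1,0.0067,-0.03,0,0,0,0],[1,0.0067,-0.04,0,0,0,0],[1,0.0067,-0.04,0,0,0,0],[1,0.0067,-0.04,0,0,0,0],[1,0.0067,-0.04,0,0,0,0]]]' 120
python3 -m creep '[[[1,0.0067,-0.04,0,0,0,0],[1,0.0067,-0.04,0,0,0,0],[1,0.0067,-0.04,0,0,0,0],[1,0.0067,-0.04,0,0,0,0],[1,0,-0.013,0,0,0,0],[1,0,0,0,0,0,4.7],[1,0,0,0,0,0,4.7],[1,0,0,0,0,0,0],[1,0,0,0,0,0,0]]]'
cat > look.py <<'E'
from h import *
import sys
s=observe();p=grab_frame("wrist");print(s["clock"],np.round(s["position"],4),np.round(s["tool_rot"],4),np.round(s["force"],1),s["qpos"][6])
cv2.imwrite(f"pics/{sys.argv[1]}.png",p["image"][:,:,::-1])
za=s["position"][2]+.008
for th,z in dict(eye=.08,clip_seat=.08,bar_grip=za,bar_arc=za,bar_crown=za,bar_tip=za,bar_end=za).items():
    for q in tip_of(p,th)[:2]:
        u,v=q["position"]; print(th,round(q["confidence"],2),np.round([u,v],1),np.round(wz(p,s,u,v,z),4))
for n in("top","side"):
    q=grab_frame(n)
    cv2.imwrite(f"pics/{sys.argv[1]}_{n}.png",q["image"][:,:,::-1])
    for th in ("eye","clip_seat","bar_tip","bar_crown"):
        for k in tip_of(q,th)[:1]:
            u,v=k["position"]; print(n,th,round(k["confidence"],2),np.round([u,v],1),np.round(px2w(q,u,v,z=.08 if th in("eye","clip_seat") else za),4))
E
python3 look.py w2
```

```text
clock: 8.25
position: [0.5003, -0.0998, 0.1784]
tool_rot: [-3.141, -0.0, -0.049]
force: [1.1, 0.5, -0.2]
grip_width: 0.0155
finger_force: 117.6
clock: 9.15
position: [0.5353, 0.0697, 0.1783]
tool_rot: [3.141, 0.0, -0.211]
force: [-0.3, -0.9, -1.0]
grip_width: 0.0154
finger_force: 117.8
9.15 [0.5353 0.0697 0.1783] [ 3.1414e+00  1.0000e-04 -2.1060e-01] [-0.3 -0.9 -1. ] -1.4930497382261465
eye 0.71 [219.5  83.4] [0.6283 0.0792 0.08  ]
clip_seat 0.56 [459.9  81. ] [ 0.5994 -0.1421  0.08  ]
bar_grip 0.6 [251.9 255.8] [0.5331 0.0724 0.1863]
bar_crown 0.82 [219.3   9.1] [0.6556 0.061  0.1863]
bar_tip 0.72 [183.1  42.5] [0.6441 0.0804 0.1863]
top clip_seat 0.85 [325.2 186.2] [ 0.5953 -0.1397  0.08  ]
top bar_tip 0.53 [326.2 188. ] [ 0.5752 -0.1277  0.1863]
side eye 0.43 [289.6 141.6] [0.6602 0.2014 0.08  ]
side clip_seat 0.56 [284.2 232.5] [ 0.6086 -0.1404  0.08  ]
side bar_crown 0.77 [295.6 146.1] [0.6537 0.0603 0.1863]
```

View pics/w2.png

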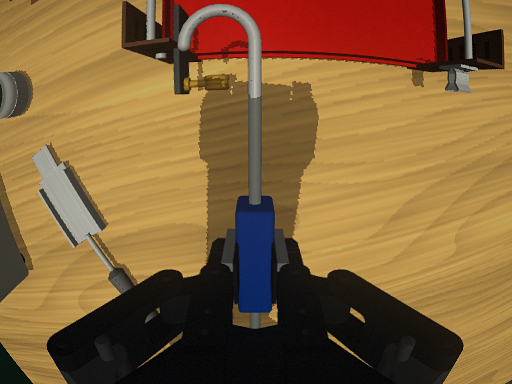

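```bash
cat > dep.py <<'E'
from h import *
def cloud(p,s):
    Z=p["range_z"];v,u=np.mgrid[0:384,0:512];dx,dy=u-p["cx"],v-p["cy"];r=np.hypot(dx,dy)+1e-9;th=r/p["fx"]
    k=np.tan(np.minimum(th,1.5))/r
    C=np.dstack([dx*k*Z,dy*k*Z,Z]);T=np.array(p["T_tool_cam"])
    tool=C@T[:3,:3].T+T[:3,3]
    R=Ro.from_euler("xyz",s["tool_rot"]).as_matrix()
    return tool, tool@R.T+s["position"]
E
python3 - <<'E'
from dep import *
s=observe();p=grab_frame("wrist");t,w=cloud(p,s);im=p["image"].astype(int)
for n,(u,v) in dict(tip=(184,45),crown=(220,12),rod1=(256,90),rod2=(256,180),grip=(255,250),end=(255,322),table=(330,150),trayrim=(300,58)).items():
    print(n,np.round(t[v,u],4),np.round(w[v,u],4),im[v,u])
h=cv2.cvtColor(p["image"],cv2.COLOR_RGB2HSV);m=(h[...,0]>14)&(h[...,0]<32)&(h[...,1]>120)&(w[...,2]>.06)&(w[...,2]<.1)
m[:, :185]=0;m[:,245:]=0;m[:65]=0;m[100:]=0
v,u=np.nonzero(m);print(len(u),u.min(),u.max(),v.min(),v.max())
Pw=w[m];a=-.2106;rx=np.array([np.cos(a),np.sin(a)]);ry=np.array([-rx[1],rx[0]])
X=Pw[:,:2]@rx;Y=Pw[:,:2]@ry
hi=Pw[:,2]>.085
for A in(X,Y,Pw[:,2],X[hi],Y[hi]): print(np.round(np.percentile(A,[0,5,25,50,75,95,100]),4))
print("tcp",s["position"][:2]@rx,s["position"][:2]@ry)
o=outline_of(p,"eye")[:1]
for q in o: print(q["confidence"],q["extent"])
E
```

```text
tip [ 0.1023 -0.0319 -0.0116] [0.6422 0.0796 0.1899] [154 154 145]
crown [ 0.117  -0.0159 -0.0115] [0.6531 0.0608 0.1898] [134 130 124]
rod1 [ 0.0808 -0.0001 -0.012 ] [0.6145 0.053  0.1903] [165 168 156]
rod2 [ 0.0401 -0.0001 -0.0126] [0.5747 0.0616 0.1909] [100 100  93]
grip [ 0.0083 -0.0005 -0.0211] [0.5437 0.0687 0.1994] [ 17  43 101]
end [-0.0476 -0.0005 -0.0114] [0.489  0.0805 0.1897] [93 94 89]
table [0.0203 0.0838 0.1772] [ 0.5377 -0.0162  0.0011] [193 151  79]
trayrim [0.1207 0.0477 0.1771] [ 0.6434 -0.0022  0.0012] [117  92  47]
558 185 228 65 94
[0.5905 0.5933 0.596  0.5987 0.6012 0.6043 0.616 ]
[0.2017 0.203  0.2081 0.2155 0.2282 0.2366 0.2393]
[0.0657 0.0803 0.084  0.0874 0.0899 0.0913 0.0928]
[0.5927 0.5934 0.5959 0.5987 0.6015 0.6041 0.6051]
[0.2023 0.2036 0.2071 0.2118 0.2169 0.2349 0.2361]
tcp 0.508999083808707 0.18036428273555444
0.78 [205.4, 80.6, 46.9, 16.2]
```

```bash
python3 -m creep '[[[1,0.003,0,0.03,0,0,0],[1,0,0,0.03,0,0,0],[1,0,0,0.025,0,0,0],[1,0,0,0.015,0,0,0],[1,0,0,0.004,0,0,0],[1,0,0,0,0,0,0],[1,0,0,0,0,0,0]]]'
cat > m3.py <<'E'
from dep import *
import sys
s=observe();p=grab_frame("wrist");t,w=cloud(p,s)
print(s["clock"],np.round(s["position"],4),np.round(s["tool_rot"],4),np.round(s["force"],1),s["qpos"][6])
h=cv2.cvtColor(p["image"],cv2.COLOR_RGB2HSV)
cv2.imwrite(f"pics/{sys.argv[1]}.png",cv2.resize(p["image"][:190,130:330,::-1],None,fx=3,fy=3,interpolation=cv2.INTER_CUBIC))
near=(t[...,2]>-.03)&(t[...,2]<.01)
br=near&(h[...,0]>12)&(h[...,0]<32)&(h[...,1]>110)
gr=near&(h[...,1]<60)
v,u=np.nonzero(br);print("brass",len(u),u.min(),u.max(),v.min(),v.max())
np.savez("m3.npz",t=t,h=h,im=p["image"])
B=t[br]
pr=lambda n,A:print(n,np.round(np.percentile(A,[0,2,10,50,90,98,100])*1000,1))
pr("brass x",B[:,0]);pr("brass y",B[:,1]);pr("brass z",B[:,2])
top=B[B[:,2]<B[:,2].min()+.002];pr("brass top y",top[:,1])
G=t[gr&(t[...,0]>.06)&(t[...,0]<.14)&(np.abs(t[...,1])<.05)]
for n,S in (("rod x60-80",G[(G[:,0]<.08)&(np.abs(G[:,1])<.008)]),("tip reg",G[(G[:,1]<-.026)]),("crown reg",G[(G[:,0]>.112)])):
    if len(S): print(n,len(S));[pr(" xyz"[i+1],S[:,i]) for i in range(3)]
E
python3 m3.py w3
```

```text
clock: 10.85
position: [0.539, 0.0693, 0.0753]
tool_rot: [-3.141, -0.001, -0.213]
force: [-0.5, 0.4, -1.4]
grip_width: 0.0152
finger_force: 117.7
10.85 [0.539  0.0693 0.0753] [-3.1411e+00 -1.2000e-03 -2.1280e-01] [-0.5  0.4 -1.4] -1.3785089216315247
brass 2941 50 302 0 315
brass x [-43.2  49.2  80.9  87.7 113.6 129.3 139.6]
brass y [-93.4 -90.5 -84.9 -51.3 -24.1 -16.1  20.6]
brass z [-30.  -28.9 -22.7 -13.2  -6.6   4.9  10. ]
brass top y [-92.  -91.1 -89.6 -78.4 -61.4 -21.9  20.6]
rod x60-80 552
x [60.2 60.5 62.1 70.1 78.2 80.  80. ]
y [-3.7 -3.6 -3.1 -0.9  1.3  1.7  1.7]
z [-13.8 -13.2 -12.7 -11.6 -10.6  -9.9  -9.3]
tip reg 445
x [100.  100.5 102.  108.5 114.6 117.1 118.5]
y [-35.  -34.6 -33.6 -30.6 -27.2 -26.2 -26. ]
z [-13.9 -13.2 -12.5 -11.4 -10.2  -9.4  -8.6]
crown reg 765
x [112.  112.2 113.1 116.2 119.4 120.5 121.3]
y [-32.6 -30.2 -27.2 -16.6  -5.7  -2.7  -0.9]
z [-13.8 -13.2 -12.6 -11.5 -10.3  -9.2  -8. ]
```

View pics/w3.png

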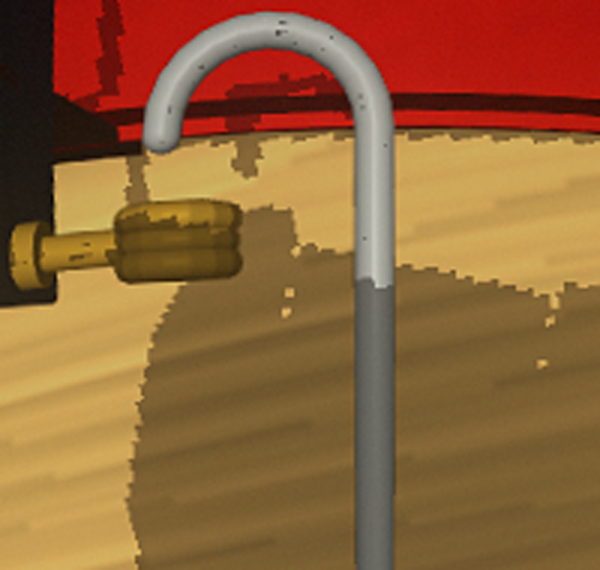

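```bash
python3 - <<'E'
import numpy as np
d=np.load("m3.npz");t=d["t"];h=d["h"]
w=np.zeros(t.shape[:2],bool);w[64:97,166:214]=1
m=w&(t[...,2]>-.03)&(t[...,2]<.02)&(h[...,1]>110)&(h[...,0]>12)&(h[...,0]<35)
B=t[m];pr=lambda n,A:print(n,np.round(np.percentile(A,[0,2,10,50,90,98,100])*1000,1))
print(m.sum());[pr("xyz"[i],B[:,i]) for i in range(3)]
# per-column of y bins: median top height -> fit circle
for lo in np.arange(-.046,-.015,.002):
    S=B[(B[:,1]>=lo)&(B[:,1]<lo+.002)]
    if len(S)>4: print(round(lo*1000+1),len(S),np.round(np.percentile(S[:,2],[10,50])*1000,1),np.round(np.percentile(S[:,0],[2,98])*1000,1))
def circ(p): return (B[:,1]-p[0])**2+(B[:,2]-p[1])**2
from scipy.optimize import least_squares
S=B[(B[:,1]>B[:,1].max()-.016)&(B[:,2]<0.0)]
r=least_squares(lambda p:np.hypot(S[:,1]-p[0],S[:,2]-p[1])-.0098,[-.03,-.006],loss="soft_l1",f_scale=.0005);print("circle yz",r.x*1000)
# tip wire circle
w[:]=0;w[30:49,176:195]=1;H=t[w&(t[...,2]>-.02)&(t[...,2]<.0)&(h[...,1]<70)&(t[...,0]<.107)]
r=least_squares(lambda p:np.hypot(H[:,1]-p[0],H[:,2]-p[1])-.003,[-.032,-.0085],loss="soft_l1",f_scale=.0005);print("tip yz",r.x*1000,H[:,0].min(),len(H))
w[:]=0;w[90:120,244:266]=1;H=t[w&(t[...,2]>-.02)&(t[...,2]<.0)]
r=least_squares(lambda p:np.hypot(H[:,1]-p[0],H[:,2]-p[1])-.003,[0,-.0085],loss="soft_l1",f_scale=.0005);print("rod yz",r.x*1000,H[:,0].mean())
E
```

```text
1140
x [80.  80.4 81.3 86.  90.7 91.8 92.2]
y [-42.2 -40.9 -37.6 -29.4 -22.7 -21.4 -21. ]
z [-17.3 -16.4 -15.7 -13.8  -9.1  -5.4   1.5]
-41 37 [-9.4 -8.4] [82.4 89. ]
-39 59 [-12.8 -11.1] [80.7 91.6]
-37 93 [-14.4 -13.3] [80.1 91.6]
-35 106 [-15.5 -14.4] [80.1 91.8]
-33 116 [-15.8 -15. ] [80.4 91.9]
-31 116 [-16.3 -15.5] [80.4 91.8]
-29 130 [-16. -15.] [80.4 91.8]
-27 136 [-15.7 -14.4] [80.5 92.1]
-25 137 [-14.2 -13. ] [80.4 91.7]
-23 142 [-12.9 -10.9] [80.8 91.8]
-21 67 [-9.9 -7.9] [81.5 91.1]
circle yz [-31.08231733  -5.58213164]
tip yz [-32.64815861  -8.96405688] 0.10082102588025435 166
rod yz [-0.75856553 -9.14488964] 0.07441019030551906
```

The picture shows the tip at about (184,48) full pixels and the ring centre at about (189,80): the tip is behind the eye, 1.6 mm to its left and 3.4 mm above it by the range data.

```bash
python3 -m creep '[[[1,0,0.0011,0.0034,0,0,0],[1,-0.003,0,0,0,0,0],[1,-0.003,0,0,0,0,0],[1,0,0,0,0,0,0],[1,0,0,0,0,0,0]]]'
python3 m3.py w4 | head -1
python3 - <<'E'
import numpy as np
from scipy.optimize import least_squares
d=np.load("m3.npz");t=d["t"];h=d["h"]
n=(t[...,2]>-.03)&(t[...,2]<.01)&(t[...,0]>.06)&(t[...,0]<.115)
m=n&(h[...,1]>110)&(h[...,0]>12)&(h[...,0]<35)&(t[...,1]>-.042)&(t[...,1]<-.015)
B=t[m];print(len(B),np.round(np.percentile(B[:,0],[2,98])*1000,1),np.round(np.percentile(B[:,1],[2,98])*1000,1))
r=least_squares(lambda p:np.hypot(B[:,1]-p[0],B[:,2]-p[1])-.0098,[-.03,-.006],loss="soft_l1",f_scale=.0005);print("eye yz",r.x*1000)
H=t[n&(h[...,1]<70)&(t[...,0]<.107)&(t[...,0]>.099)&(t[...,1]<-.027)&(t[...,1]>-.04)]
r=least_squares(lambda p:np.hypot(H[:,1]-p[0],H[:,2]-p[1])-.003,[-.032,-.0085],loss="soft_l1",f_scale=.0005);print("tip yz",r.x*1000,H[:,0].min(),len(H))
E
```

```text
clock: 11.4
position: [0.5323, 0.0696, 0.071]
tool_rot: [-3.141, -0.0, -0.213]
force: [-0.5, -0.6, -0.5]
grip_width: 0.0155
finger_force: 117.7
11.4 [0.5323 0.0696 0.071 ] [-3.1415e+00 -1.0000e-04 -2.1270e-01] [-0.5 -0.6 -0.5] -1.3719980146384094
1232 [86.8 98.4] [-40.7 -22.5]
eye yz [-32.14894715  -9.97519712]
tip yz [-32.47413263  -9.01122277] 0.10008652793262374 179
```

```bash
python3 -m creep '[[[1,0,-0.0002,-0.0009,0,0,0],[1,-0.0015,0,0,0,0,0],[1,-0.0015,0,0,0,0,0],[1,-0.0015,0,0,0,0,0],[1,0,0,0,0,0,0]]]'
python3 -m creep '[[[1,-0.0015,0,0,0,0,0],[1,-0.0015,0,0,0,0,0],[1,0,0,0,0,0,0]]]'
python3 -m creep '[[[1,-0.0015,0,0,0,0,0],[1,-0.001,0,0,0,0,0],[1,0,0,0,0,0,0]]]'
```

```text
clock: 11.95
position: [0.5277, 0.0707, 0.0718]
tool_rot: [3.142, 0.0, -0.213]
force: [-0.2, 0.5, -1.0]
grip_width: 0.0154
finger_force: 117.7
clock: 12.25
position: [0.5248, 0.0713, 0.0718]
tool_rot: [3.142, 0.0, -0.213]
force: [1.3, 0.4, -1.3]
grip_width: 0.0156
finger_force: 117.7
clock: 12.55
position: [0.5224, 0.0719, 0.0718]
tool_rot: [-3.142, 0.0, -0.213]
force: [-0.7, -1.2, -0.6]
grip_width: 0.0154
finger_force: 117.7
```

```bash
python3 -m creep '[[[1,0.0010,0.0072,0,0,0,-4],[1,0.0011,0.0072,0,0,0,-4],[1,0,0,0,0,0,0]]]'
cat > arc.py <<'E'
from h import *
s=observe();R=Ro.from_euler("xyz",s["tool_rot"]).as_matrix()
c=s["position"]+R@np.array([.1035,-.0166,-.009])
a=-.213;rx=np.array([np.cos(a),np.sin(a)]);ry=np.array([-rx[1],rx[0]])
d=c[:2]-np.array([.5224,.0719])
print("t",round(s["clock"],2),"arc rel(rack mm)",np.round([d@rx*1000,d@ry*1000,(c[2]-.0808)*1000],2),"yaw deg from entry",round(np.degrees(s["tool_rot"][2]+.213),2),"F rack",np.round([s["force"][:2]@rx,s["force"][:2]@ry,s["force"][2]],1),"rp",np.round(s["tool_rot"][:2],4))
E
python3 arc.py
```

```text
clock: 12.85
position: [0.5222, 0.0564, 0.072]
tool_rot: [3.142, -0.0, -0.073]
force: [-0.4, 0.0, -0.7]
grip_width: 0.0156
finger_force: 117.7
t 12.85 arc rel(rack mm) [103.23  15.62   0.2 ] yaw deg from entry 8.01 F rack [-0.4 -0.1 -0.7] rp [ 3.1415e+00 -3.0000e-04]
```

```bash
python3 -m creep '[[[1,0,0,0,0,0,0],[1,0,0,0,0,0,0]]]' >/dev/null; python3 arc.py;python3 -c "
from h import *
import time
for i in range(5):
    grab_frame('top');s=observe();print(np.round(s['position'],4),np.round(s['tool_rot'],4),np.round(s['force'],1))"
```

```text
t 13.05 arc rel(rack mm) [ 1.0289e+02  1.6790e+01 -7.0000e-02] yaw deg from entry 7.93 F rack [ 0.5  0.3 -1.4] rp [-3.1415e+00  1.0000e-04]
[0.522  0.0577 0.0717] [-3.1416e+00  2.0000e-04 -7.4000e-02] [ 0.6  1.  -1.3]
[0.522  0.0577 0.0717] [ 3.1415e+00  1.0000e-04 -7.3700e-02] [ 0.8 -0.2 -1.4]
[0.522  0.0576 0.0718] [ 3.1415e+00  1.0000e-04 -7.3400e-02] [-0.8 -0.1 -1.7]
[0.522  0.0576 0.0717] [ 3.1415e+00  1.0000e-04 -7.3300e-02] [-0.1 -0.3 -1.5]
[0.522  0.0575 0.0717] [ 3.1415e+00  1.0000e-04 -7.3300e-02] [ 0.6 -0.3 -0.5]
```

```bash
python3 -m creep '[[[1,0.0006,0.0036,0,0,0,-2],[1,0.0006,0.0036,0,0,0,-2],[1,0.0006,0.0036,0,0,0,-2],[1,0.0006,0.0036,0,0,0,-2],[1,0,0,0,0,0,0],[1,0,0,0,0,0,0]]]' >/dev/null; python3 arc.py
python3 -m creep '[[[1,0.0006,0.0036,0,0,0,-2],[1,0.0006,0.0036,0,0,0,-2],[1,0.0006,0.0036,0,0,0,-2],[1,0.0006,0.0036,0,0,0,-2],[1,0,0,0,0,0,0],[1,0,0,0,0,0,0]]]' >/dev/null; python3 arc.py; python3 m3.py w5|head -1
```

```text
t 13.9 arc rel(rack mm) [ 1.0279e+02  1.6490e+01 -2.0000e-02] yaw deg from entry 15.94 F rack [ 0.1 -0.7 -1.8] rp [-3.1415  0.    ]
t 14.5 arc rel(rack mm) [ 1.0258e+02  1.6540e+01 -5.0000e-02] yaw deg from entry 23.92 F rack [-0.8  0.5 -1.1] rp [-3.1415e+00  1.0000e-04]
14.5 [0.5282 0.0291 0.0718] [-3.1415e+00  1.0000e-04  2.0450e-01] [-0.7  0.6 -1.1] -0.9908973654977175
```

View pics/w5.png

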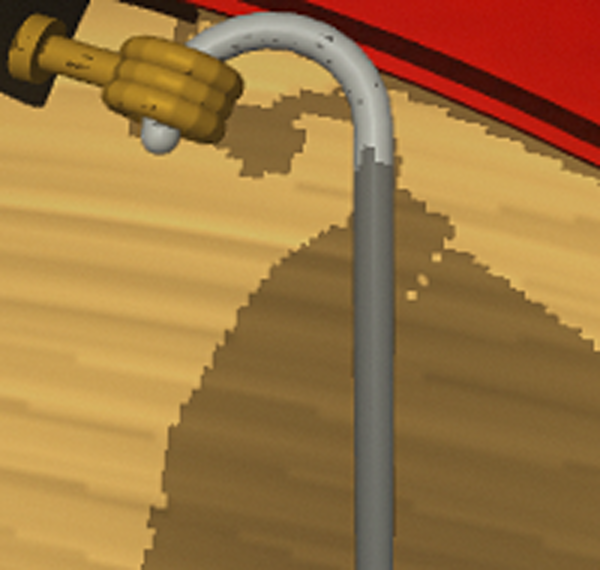

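The ring, at crop (175,88), is now round the wire and the tip shows beyond it at (160,135). I'll carry on along the arc.

```bash
for i in 1; do python3 -m creep '[[[1,0.0007,0.0036,0,0,0,-2],[1,0.0007,0.0036,0,0,0,-2],[1,0.0007,0.0036,0,0,0,-2],[1,0.0007,0.0036,0,0,0,-2],[1,0.0007,0.0036,0,0,0,-2],[1,0.0007,0.0036,0,0,0,-2],[1,0.0007,0.0036,0,0,0,-2],[1,0.0007,0.0036,0,0,0,-2],[1,0,0,0,0,0,0],[1,0,0,0,0,0,0]]]' >/dev/null; python3 arc.py; done
```

```text
t 15.55 arc rel(rack mm) [ 1.0302e+02  1.6660e+01 -1.0000e-02] yaw deg from entry 39.96 F rack [-0.4  0.1 -0.5] rp [-3.1415 -0.    ]
```

```bash
python3 -m creep '[[[1,0.0007,0.0036,0,0,0,-2],[1,0.0007,0.0036,0,0,0,-2],[1,0.0007,0.0036,0,0,0,-2],[1,0.0007,0.0036,0,0,0,-2],[1,0.0007,0.0036,0,0,0,-2],[1,0.0007,0.0036,0,0,0,-2],[1,0.0007,0.0036,0,0,0,-2],[1,0.0007,0.0036,0,0,0,-2],[1,0,0,0,0,0,0],[1,0,0,0,0,0,0]]]' >/dev/null; python3 arc.py
```

```text
t 16.55 arc rel(rack mm) [ 1.033e+02  1.695e+01 -5.000e-02] yaw deg from entry 55.98 F rack [ 0.9  1.  -1.9] rp [-3.1414e+00  1.0000e-04]
```

```bash
python3 -m creep '[[[1,0.0006,0.0036,0,0,0,-2],[1,0.0006,0.0036,0,0,0,-2],[1,0.0006,0.0036,0,0,0,-2],[1,0.0006,0.0036,0,0,0,-2],[1,0.0006,0.0036,0,0,0,-2],[1,0.0006,0.0036,0,0,0,-2],[1,0.0006,0.0036,0,0,0,-2],[1,0.0006,0.0036,0,0,0,-2],[1,0,0,0,0,0,0],[1,0,0,0,0,0,0]]]' >/dev/null; python3 arc.py
```

```text
t 17.55 arc rel(rack mm) [ 1.0312e+02  1.6690e+01 -4.0000e-02] yaw deg from entry 71.99 F rack [-0.  -0.2 -1.2] rp [-3.1414  0.    ]
```

```bash
python3 -m creep '[[[1,0.0006,0.0036,0,0,0,-2],[1,0.0006,0.0036,0,0,0,-2],[1,0.0006,0.0036,0,0,0,-2],[1,0.0006,0.0036,0,0,0,-2],[1,0.0006,0.0036,0,0,0,-2],[1,0,0,0,0,0,0],[1,0,0,0,0,0,0]]]' >/dev/null; python3 arc.py; python3 m3.py w6|head -1; python3 - <<'E'
import numpy as np
from scipy.optimize import least_squares
d=np.load("m3.npz");t=d["t"];h=d["h"]
n=(t[...,2]>-.03)&(t[...,2]<.01)
H=t[n&(h[...,1]<70)&(t[...,0]>.112)&(t[...,0]<.135)&(abs(t[...,1]+.016)<.012)]
print("crown reg",len(H),H[:,0].min(),H[:,0].max())
for lo,hi in((.04,.05),(.09,.1)):
    S=t[n&(h[...,1]<70)&(t[...,0]>lo)&(t[...,0]<hi)&(abs(t[...,1])<.006)]
    r=least_squares(lambda p:np.hypot(S[:,1]-p[0],S[:,2]-p[1])-.003,[0,-.0085],loss="soft_l1",f_scale=.0005);print("rod",lo,r.x*1000)
m=n&(h[...,1]>110)&(h[...,0]>12)&(h[...,0]<35)&(t[...,0]>.1)&(t[...,0]<.15)&(abs(t[...,1]+.016)<.012)
B=t[m];print("brass",len(B));[print(np.round(np.percentile(B[:,i],[1,5,50,95,99])*1000,1)) for i in range(3)]
E
```

```text
t 18.25 arc rel(rack mm) [ 1.0307e+02  1.6440e+01 -7.0000e-02] yaw deg from entry 81.99 F rack [-0.8 -0.8 -1.8] rp [-3.1414 -0.    ]
18.25 [ 0.6064 -0.0367  0.0717] [-3.1414 -0.      1.2179] [-0.9 -0.7 -1.8] -0.15741788196139553
crown reg 343 0.11202346742436721 0.12144833464755789
rod 0.04 [ 0.42926846 -9.14477843]
rod 0.09 [ 0.36327056 -9.13521111]
brass 871
[108.7 109.4 114.3 120.3 121.5]
[-24.6 -23.5 -18.1 -12.7 -12.1]
[-20.3 -19.6 -17.4  -9.7  -5.9]
```

View pics/w6.png

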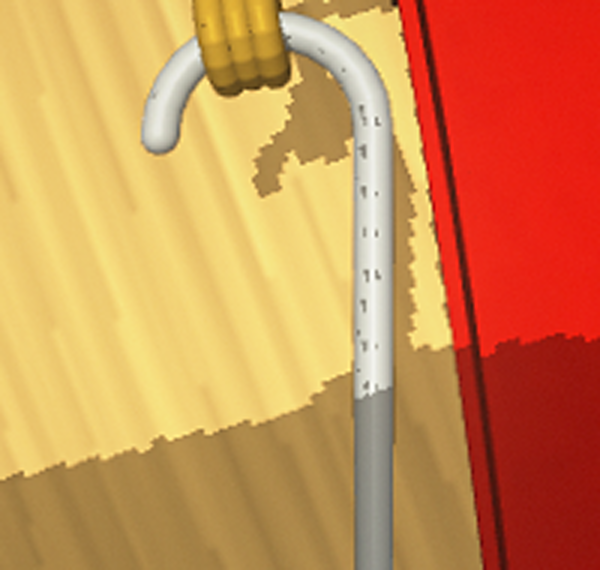

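The ring sits round the crown at crop (245,45), with about 8° still to swing. Next I'll pull in half-millimetre steps and watch the force.

```bash
cat > f.py <<'E'
from h import *
import sys
a=-.213;rx=np.array([np.cos(a),np.sin(a)]);ry=np.array([-rx[1],rx[0]]);L=[]
for i in range(int(sys.argv[1]) if len(sys.argv)>1 else 4):
    grab_frame("top");s=observe();L.append([s["force"][:2]@rx,s["force"][:2]@ry,s["force"][2],*s["moment"]])
print("F rack mean",np.round(np.mean(L,0),2))
E
python3 f.py 4
python3 -m creep '[[[1,-0.0005,0.0001,0,0,0,0],[1,-0.0005,0.0001,0,0,0,0],[1,0,0,0,0,0,0]]]' >/dev/null;python3 arc.py; python3 f.py 4
python3 -m creep '[[[1,-0.0005,0.0001,0,0,0,0],[1,0,0,0,0,0,0]]]' >/dev/null;python3 arc.py; python3 f.py 3
```

```text
F rack mean [ 0.74 -0.08 -0.76  0.01  0.01 -0.01]
t 18.8 arc rel(rack mm) [1.0313e+02 1.5560e+01 3.0000e-02] yaw deg from entry 82.01 F rack [-0.1  1.  -0.6] rp [ 3.1416e+00 -1.0000e-04]
F rack mean [ 0.17  0.31 -1.08  0.11  0.    0.  ]
t 19.2 arc rel(rack mm) [1.0314e+02 1.5350e+01 5.0000e-02] yaw deg from entry 82.02 F rack [-0.1  4.  -1.3] rp [-3.1415e+00 -4.0000e-04]
F rack mean [-0.19  3.65 -1.31  0.75 -0.15  0.  ]
```

```bash
python3 -m creep '[[[1,-0.0003,0,0,0,0,0],[1,0,0,0,0,0,0]]]' >/dev/null;python3 arc.py; python3 f.py 3
```

```text
t 19.55 arc rel(rack mm) [1.0307e+02 1.5250e+01 6.0000e-02] yaw deg from entry 82.03 F rack [ 0.3  5.  -1.9] rp [-3.1415e+00 -6.0000e-04]
F rack mean [-0.61  5.55 -1.48  1.16 -0.25 -0.02]
```

```bash
python3 -m creep '[[[1,-0.0004,0,0,0,0,0],[1,0,0,0,0,0,0]]]' >/dev/null;python3 arc.py; python3 f.py 5
```

```text
t 19.9 arc rel(rack mm) [103.05  15.19   0.11] yaw deg from entry 82.04 F rack [-0.6  6.9 -0.6] rp [ 3.1416e+00 -9.0000e-04]
F rack mean [-0.65  6.77 -1.51  1.46 -0.32 -0.04]
```

```bash
python3 -m creep '[[[1,-0.0003,0,0,0,0,0],[1,0,0,0,0,0,0]]]' >/dev/null; python3 f.py 4;  python3 -m creep '[[[1,0,0,0,0,0,0],[1,0,0,0,0,0,0],[1,0,0,0,0,0,0],[1,0,0,0,0,0,0],[1,0,0,0,0,0,0],[1,0,0,0,0,0,0],[1,0,0,0,0,0,0],[1,0,0,0,0,0,0],[1,0,0,0,0,0,0],[1,0,0,0,0,0,0]]]' >/dev/null; python3 f.py 4; python3 arc.py
```

```text
F rack mean [-0.26  8.01 -1.99  1.7  -0.35 -0.08]
F rack mean [ 0.12  8.53 -1.95  1.68 -0.35 -0.06]
t 21.75 arc rel(rack mm) [103.    15.13   0.15] yaw deg from entry 82.06 F rack [ 0.2  8.4 -2.2] rp [ 3.1416e+00 -1.1000e-03]
```

```bash
python3 -m creep '[[[1,0.0004,0,0,0,0,0],[1,0.0003,0.0018,0,0,0,-1],[1,0.0003,0.0018,0,0,0,-1],[1,0.0003,0.0018,0,0,0,-1],[1,0,0,0,0,0,0],[1,0,0,0,0,0,0]]]' >/dev/null; python3 arc.py; python3 f.py 3; python3 - <<'E'
from h import *
for n in("side","top"):
    p=grab_frame(n);cv2.imwrite(f"pics/{n}7.png",p["image"][:,:,::-1])
    for th in("clip_seat","bar_end","eye","bar_grip"):
        for q in tip_of(p,th)[:1]: u,v=q["position"];print(n,th,round(q["confidence"],2),np.round([u,v],1),np.round(px2w(p,u,v,z=.08),4))
a=cv2.resize(cv2.imread("pics/side7.png")[130:270,210:350],(400,400),interpolation=cv2.INTER_CUBIC)
b=cv2.resize(cv2.imread("pics/top7.png")[100:240,205:345],(400,400),interpolation=cv2.INTER_CUBIC)
cv2.imwrite("pics/c7.png",cv2.hconcat([a,b]))
E
```

```text
t 22.35 arc rel(rack mm) [103.08  15.19   0.12] yaw deg from entry 85.04 F rack [ 0.   6.6 -2.5] rp [ 3.1415e+00 -9.0000e-04]
F rack mean [-0.23  6.98 -1.2   1.43 -0.29 -0.06]
side clip_seat 0.77 [280.4 229.8] [ 0.6    -0.1313  0.08  ]
side bar_end 0.66 [273.4 228.4] [ 0.583  -0.1259  0.08  ]
side bar_grip 0.57 [283.1 200. ] [ 0.617  -0.0317  0.08  ]
top bar_end 0.62 [321.6 190.5] [ 0.5854 -0.1311  0.08  ]
top eye 0.66 [227.3 172.2] [0.6319 0.085  0.08  ]
```

View pics/c7.png

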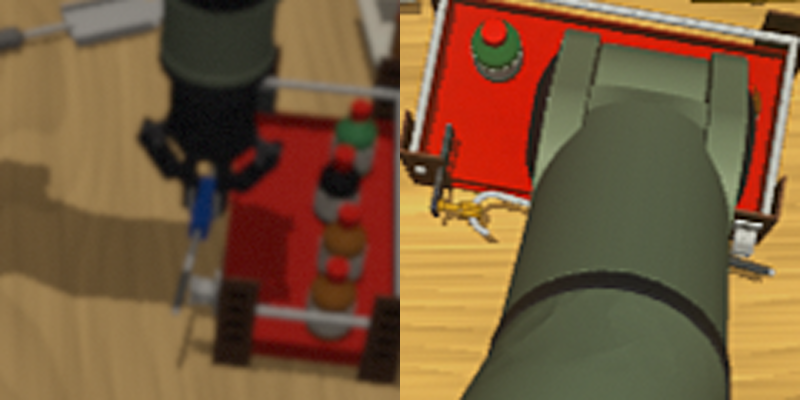

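The ferrule lies just in front of the clip (side crop: ferrule (182,285), clip (205,290)), and the hook is in the eye. Now I'll swing it home.

```bash
python3 -m creep '[[[1,0.0004,0.0018,0,0,0,-1],[1,0.0004,0.0018,0,0,0,-1],[1,0,0,0,0,0,0]]]' >/dev/null; python3 arc.py; python3 f.py 2
python3 -m creep '[[[1,0.0003,0.0018,0,0,0,-1],[1,0,0,0,0,0,0]]]' >/dev/null; python3 arc.py; python3 f.py 3
```

```text
t 23.3 arc rel(rack mm) [103.16  15.31   0.12] yaw deg from entry 87.07 F rack [-1.5  6.4 -1. ] rp [ 3.1414e+00 -8.0000e-04]
F rack mean [-0.02  6.63 -0.72  1.38 -0.29 -0.1 ]
t 23.6 arc rel(rack mm) [1.030e+02 1.523e+01 7.000e-02] yaw deg from entry 88.07 F rack [-1.8  5.3 -0.6] rp [-3.1415e+00 -6.0000e-04]
F rack mean [-0.43  5.55 -0.78  1.31 -0.15 -0.05]
```

```bash
python3 -m creep '[[[1,0.0003,0.0018,0,0,0,-1],[1,0,0,0,0,0,0]]]' >/dev/null; python3 arc.py; python3 f.py 2
python3 -m creep '[[[1,0.0003,0.0018,0,0,0,-1],[1,0,0,0,0,0,0],[1,0,0,0,0,0,0]]]' >/dev/null; python3 arc.py; python3 f.py 3
```

```text
t 23.95 arc rel(rack mm) [1.0279e+02 1.5230e+01 6.0000e-02] yaw deg from entry 89.06 F rack [-1.9  6.4  0.8] rp [-3.141e+00 -7.000e-04]
F rack mean [-1.67  6.32  0.73  1.38  0.09 -0.13]
t 24.35 arc rel(rack mm) [1.0293e+02 1.5180e+01 1.0000e-01] yaw deg from entry 90.06 F rack [-1.8  5.6 -0.3] rp [-3.1415e+00 -6.0000e-04]
F rack mean [-0.55  5.44  0.33  1.14 -0.04  0.19]
```

```bash
python3 -m creep '[[[1,0.0001,0.0009,0,0,0,-0.5],[1,0,0,0,0,0,0],[1,0,0,0,0,0,0]]]' >/dev/null; python3 arc.py; python3 f.py 3; python3 - <<'E'
from h import *
p=grab_frame("side");cv2.imwrite("pics/side8.png",p["image"][:,:,::-1])
for th in("clip_seat","bar_end","bar_grip"):
    for q in tip_of(p,th)[:1]: u,v=q["position"];print(th,round(q["confidence"],2),np.round([u,v],1),np.round(px2w(p,u,v,z=.08),4))
a=cv2.resize(p["image"][190:260,240:320,::-1],(800,600),interpolation=cv2.INTER_CUBIC)
q=grab_frame("top");b=cv2.resize(q["image"][160:212,295:347,::-1],(400,400),interpolation=cv2.INTER_CUBIC)
cv2.imwrite("pics/c8.png",cv2.hconcat([cv2.resize(p["image"][205:257,250:302,::-1],(400,400),interpolation=cv2.INTER_CUBIC),b]))
E
```

```text
t 24.8 arc rel(rack mm) [ 1.0278e+02  1.5110e+01 -3.0000e-02] yaw deg from entry 90.54 F rack [-1.7  6.  -1.5] rp [-3.1411e+00 -6.0000e-04]
F rack mean [-1.33  5.88 -1.39  1.26 -0.    0.01]
clip_seat 0.92 [283.9 232.8] [ 0.6078 -0.1413  0.08  ]
bar_end 0.46 [280.6 230.7] [ 0.6003 -0.1342  0.08  ]
bar_grip 0.76 [286.1 198.3] [ 0.6255 -0.026   0.08  ]
```

View pics/c8.png

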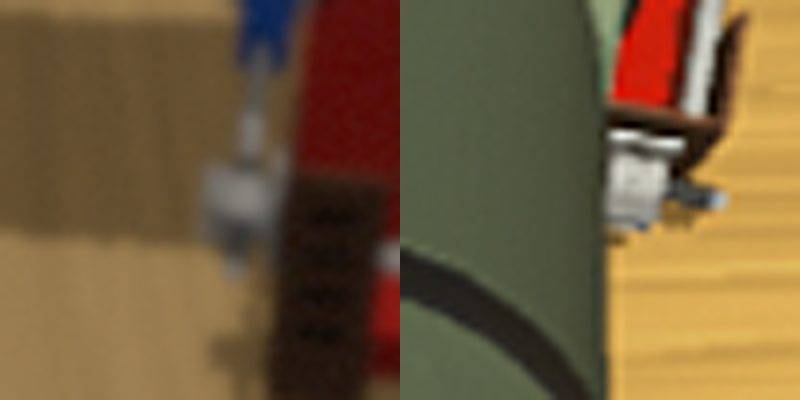

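```bash
python3 -m creep '[[[1,0.0001,0.0009,0,0,0,-0.5],[1,0,0,0,0,0,0],[1,0,0,0,0,0,0]]]' >/dev/null; python3 arc.py; python3 f.py 4
```

```text
t 25.5 arc rel(rack mm) [ 1.0278e+02  1.5150e+01 -1.0000e-02] yaw deg from entry 91.04 F rack [-1.4  6.6 -0.9] rp [-3.1412e+00 -7.0000e-04]
F rack mean [-1.24  6.44 -1.51  1.28 -0.05  0.01]
```

```bash
python3 -m creep '[[[1,0.0001,0.0009,0,0,0,-0.5],[1,0,0,0,0,0,0],[1,0,0,0,0,0,0]]]' >/dev/null; python3 arc.py; python3 f.py 3
python3 -m creep '[[[1,0.0001,0.0009,0,0,0,-0.5],[1,0,0,0,0,0,0],[1,0,0,0,0,0,0]]]' >/dev/null; python3 arc.py; python3 f.py 4
```

```text
t 26.0 arc rel(rack mm) [102.57  15.13  -0.  ] yaw deg from entry 91.53 F rack [-2.1  6.   0.6] rp [-3.1407e+00 -7.0000e-04]
F rack mean [-2.82  5.84  0.11  1.38  0.36 -0.14]
t 26.45 arc rel(rack mm) [ 1.0189e+02  1.4950e+01 -1.0000e-01] yaw deg from entry 92.0 F rack [-7.2  5.9  3.1] rp [-3.1391e+00 -8.0000e-04]
F rack mean [-7.6   6.02  3.32  1.57  1.4  -0.59]
```

```bash
python3 - <<'E'
from h import *
p=grab_frame("top");im=cv2.imread("pics/top0.png");h=cv2.cvtColor(im,cv2.COLOR_BGR2HSV)
red=((h[...,0]<6)|(h[...,0]>174))&(h[...,1]>170)&(h[...,2]>60)
P=[]
for u in range(235,316):
    v=np.nonzero(red[140:200,u])[0]
    if len(v): 
        v0=v.max()+140; # subpixel from green channel gradient
        g=im[v0-3:v0+5,u,1].astype(float);gm=np.abs(np.diff(g));vs=v0-3+.5+(gm*np.arange(7)).sum()/gm.sum()
        P.append([u,vs])
P=np.array(P);
for z in(.03,.04):
    W=np.array([px2w(p,*q,z=z)[:2] for q in P]).astype(np.float32)
    l=cv2.fitLine(W,cv2.DIST_HUBER,0,.001,.001).ravel();n=np.array([-l[1],l[0]]);res=(W-l[2:])@n
    print(len(W),"dir",l[:2],"yaw deg",np.degrees(np.arctan2(-l[0],l[1])) ,"res",res.std(), "pt",l[2:])
s=observe();R=Ro.from_euler("xyz",s["tool_rot"]).as_matrix();e=s["position"]+R@np.array([-.101,-.0003,-.009]);c=s["position"]+R@np.array([.120,-.0163,-.009])
print("end",e,"crown",c)
E
```

```text
81 dir [0.19597746 0.9806084 ] yaw deg -11.301829 res 0.00045607943 pt [ 0.62811303 -0.05334631]
81 dir [0.19597687 0.9806085 ] yaw deg -11.301795 res 0.0004522418 pt [ 0.6263739  -0.05281952]
end [ 0.60493488 -0.13916917  0.08052321] crown [0.62834742 0.08116878 0.08072857]
```

```bash
python3 -m creep '[[[1,-0.0002,-0.0018,0,0,0,1],[1,0,0,0,0,0,0],[1,0,0,0,0,0,0]]]' >/dev/null; python3 arc.py; python3 f.py 3
python3 -m creep '[[[1,-0.0001,-0.0009,0,0,0,0.5],[1,0,0,0,0,0,0],[1,0,0,0,0,0,0]]]' >/dev/null; python3 arc.py; python3 f.py 3
```

```text
t 27.0 arc rel(rack mm) [ 1.0265e+02  1.5060e+01 -3.0000e-02] yaw deg from entry 91.04 F rack [-1.6  5.2 -1.5] rp [-3.141e+00 -6.000e-04]
F rack mean [-2.11  5.16 -1.01  1.26  0.14  0.04]
t 27.45 arc rel(rack mm) [ 1.0267e+02  1.5040e+01 -5.0000e-02] yaw deg from entry 90.54 F rack [-0.7  5.2 -1.2] rp [-3.1409e+00 -5.0000e-04]
F rack mean [-1.73  5.4  -1.42  1.24  0.15  0.07]
```

```bash
python3 -m creep '[[[1,-0.0002,-0.0018,0,0,0,1],[1,0,0,0,0,0,0],[1,0,0,0,0,0,0]]]' >/dev/null; python3 arc.py; python3 f.py 3
python3 -m creep '[[[1,-0.0001,-0.0009,0,0,0,0.5],[1,0,0,0,0,0,0],[1,0,0,0,0,0,0]]]' >/dev/null; python3 arc.py; python3 f.py 3
```

```text
t 27.9 arc rel(rack mm) [103.17  15.14   0.15] yaw deg from entry 89.57 F rack [ 0.7  5.1 -0.4] rp [ 3.1411e+00 -5.0000e-04]
F rack mean [ 0.87  4.8  -0.59  0.99 -0.36  0.46]
t 28.35 arc rel(rack mm) [103.5   15.18   0.2 ] yaw deg from entry 89.09 F rack [ 2.9  6.  -3.1] rp [ 3.1403e+00 -4.0000e-04]
F rack mean [ 3.27  5.15 -2.73  0.87 -0.83  0.67]
```

It's snapped in: it resists being drawn back as well as being pushed deeper. I'll return to mid-play and let go.

```bash
python3 -m creep '[[[1,0.0002,0.0018,0,0,0,-1],[1,0.0001,0.0011,0,0,0,-0.7],[1,0,0,0,0,0,0],[1,0,0,0,0,0,0]]]' >/dev/null; python3 arc.py; python3 f.py 3
python3 -m creep '[[[0.3,0,0,0,0,0,0],[-0.2,0,0,0,0,0,0],[-0.2,0,0,0,0,0,0],[-0.2,0,0,0,0,0,0],[-0.2,0,0,0,0,0,0],[-0.2,0,0,-0.01,0,0,0],[-0.2,0,0,-0.03,0,0,0],[-0.2,0,0,-0.045,0,0,0],[-0.2,0,0,-0.045,0,0,0],[-0.2,0,0,0,0,0,0]]]' 20
python3 m3.py w9 >/dev/null; python3 - <<'E'
from dep import *
s=observe();p=grab_frame("wrist");cv2.imwrite("pics/w9f.png",p["image"][:,:,::-1])
q=grab_frame("side");
for n,pp in(("w",p),("s",q)):
  for th in("eye","bar_crown","bar_end","clip_seat","bar_grip"):
    for k in tip_of(pp,th)[:1]:
        u,v=k["position"];print(n,th,round(k["confidence"],2),np.round([u,v],1),np.round(wz(p,s,u,v,.08) if n=="w" else px2w(q,u,v,z=.08),4))
E
```

```text
t 28.9 arc rel(rack mm) [102.66  15.02   0.  ] yaw deg from entry 90.75 F rack [-0.8  6.4 -1.3] rp [-3.1412e+00 -7.0000e-04]
F rack mean [-0.78  6.49 -1.24  1.35 -0.05 -0.04]
clock: 30.05
position: [0.6242, -0.041, 0.2085]
tool_rot: [3.133, -0.002, 1.37]
force: [0.6, -1.4, -1.2]
grip_width: 0.051
finger_force: 0.0
w bar_crown 0.96 [234.4  49.6] [0.6311 0.081  0.08  ]
w bar_end 0.93 [250.2 271.3] [ 0.5995 -0.1398  0.08  ]
w clip_seat 0.7 [256.9 271.5] [ 0.6065 -0.1415  0.08  ]
w bar_grip 0.56 [247.9 177.9] [ 0.6187 -0.0376  0.08  ]
s eye 0.63 [285.5 170.1] [0.6352 0.0808 0.08  ]
s bar_crown 0.74 [284.4 172.4] [0.6311 0.0717 0.08  ]
s bar_end 0.7 [280.1 231. ] [ 0.5989 -0.1351  0.08  ]
s clip_seat 0.61 [284.3 233.3] [ 0.6086 -0.1429  0.08  ]
s bar_grip 0.53 [285.8 200.2] [ 0.624  -0.0328  0.08  ]
```

View pics/w9f.png

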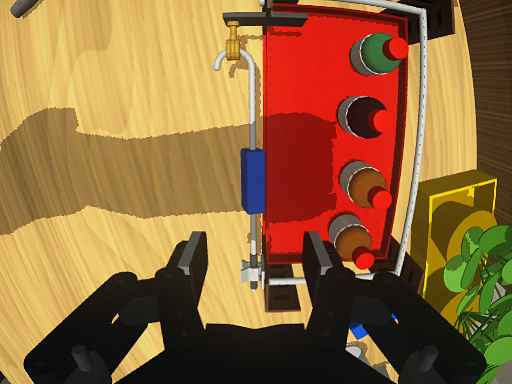

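```bash
python3 - <<'E'
from dep import *
s=observe();p=grab_frame("wrist");t,w=cloud(p,s);h=cv2.cvtColor(p["image"],cv2.COLOR_RGB2HSV)
a=np.radians(-11.3);rx=np.array([np.cos(a),np.sin(a)]);ry=np.array([-rx[1],rx[0]])
z=w[...,2];hi=(z>.07)&(z<.105)
pr=lambda n,M:print(n,len(M),"X",np.round(np.percentile(M[:,:2]@rx,[2,50,98])*1000,1),"Y",np.round(np.percentile(M[:,:2]@ry,[2,50,98])*1000,1),"Z",np.round(np.percentile(M[:,2],[2,50,98])*1000,1))
box=lambda r0,r1,c0,c1:(lambda m:(m.__setitem__((slice(r0,r1),slice(c0,c1)),True),m)[1])(np.zeros(z.shape,bool))
pr("ring",w[box(35,62,222,242)&hi&(h[...,0]>12)&(h[...,0]<35)&(h[...,1]>110)])
pr("hook",w[box(40,75,212,258)&hi&(h[...,1]<70)])
for r0,r1 in((80,100),(120,140),(222,238),(240,256),(283,292)): pr(f"rod {r0}",w[box(r0,r1,244,264)&hi&(h[...,1]<90)])
# rim line
R=[]
for v in range(100,240,4):
    u=np.nonzero((((h[v,:,0]<6)|(h[v,:,0]>174))&(h[v,:,1]>170))[258:300])[0]
    if len(u): R.append(wz(p,s,258+u[0],v,.04)[:2])
l=cv2.fitLine(np.array(R,np.float32),cv2.DIST_HUBER,0,.001,.001).ravel();print("rim yaw",np.degrees(np.arctan2(-l[0]*np.sign(l[1]),abs(l[1]))))
print("rz clip px",[(u,np.round([w[272,u]@np.r_[rx,0]*1000,z[272,u]*1000],1).tolist()) for u in range(238,272,3)])
E
```

```text
ring 319 X [596.1 601.7 607.3] Y [193.3 202.1 214.5] Z [82.4 89.2 91.7]
hook 322 X [585.8 611.2 620.8] Y [180.3 192.9 202.4] Z [77.1 80.7 88.5]
rod 80 140 X [615.4 618.1 620.7] Y [157.4 165.9 174.4] Z [76.9 78.9 80.8]
rod 120 120 X [616.1 618.4 620.6] Y [121.4 130.  138.6] Z [78.4 79.9 81.6]
rod 222 80 X [616.5 618.5 620.4] Y [25.2 33.2 41.1] Z [80.7 82.2 83.6]
rod 240 82 X [616.4 618.4 620.8] Y [ 4.  13.2 21.5] Z [81.  82.3 83.8]
rod 283 61 X [607.2 618.3 621.5] Y [-41.2 -34.5 -24.6] Z [82.8 84.6 92.9]
rim yaw -9.869251
rz clip px [(238, [594.9, 2.2]), (241, [598.9, 0.5]), (244, [607.2, 92.6]), (247, [610.1, 89.8]), (250, [613.2, 88.3]), (253, [616.3, 88.1]), (256, [619.3, 89.3]), (259, [622.4, 87.8]), (262, [625.5, 87.0]), (265, [628.3, 97.3]), (268, [631.0, 102.4]), (271, [636.8, 56.5])]
```

```bash
python3 -c "from workcell import *;print(observe()['clock']);print(job_done())"
```

```text
30.75
the job is handed in; nothing more can be done
None
```

The bar is hooked through the brass eye, was drawn up snug at about 8 N for over a second, snapped into the spring clip and let go. I handed the job in at 30.75 s without seeing a verdict. The free end measured 16.6 mm behind the eye against 16 mm wanted, but I did not re-measure the snugness after letting go.

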